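# Hang the slide rack on the drying hook and tug-test it

## Robot

A 6-joint arm with a two-finger parallel gripper is mounted at the origin on a cart in front of the work surface, level with it; the furniture and walls round the work are solid. World frame = base frame: x ahead of the robot, y to its left, z up, the work surface at z = 0. Lengths are in m, angles in rad, forces in N, time in s.
With the tool pointing down it reaches from about 0.35 to 0.775 m from the base axis. Payload 7.3 kg.
Tool frame: the origin (TCP) lies between the finger pads, 19 mm behind the fingertips; this is the grasp point; z points along the fingers, y is the line along which they close (so a half turn about z gives the same grasp; the last joint's range is limited). The gripper opens to 92 mm and grips with 3 to 60 N. Pads are 19 mm wide; open, the fingers measure 130 mm over their backs; the gripper's body (75 mm by 190 mm) begins 47 mm behind the grasp point.
Start: joints at [-1.351, 0.342, 1.524, -0, 1.275, -0.146], TCP at [0.188, -0.49, 0.246] pointing down, gripper open.
Joint ranges: [-2.53, 2.53], [-0.77, 2.02], [0.04, 2.7], [-1, 4.14], [0.28, 2.66], [-3.11, 3.11]. Speed limits (rad/s): [2.57, 2.57, 3.14, 3.14, 3.14, 3.14].

## Interface

Orientations are given as [roll, pitch, yaw] about the fixed x, y, z axes, in that order (R = Rz(yaw) Ry(pitch) Rx(roll)).
In Python, from cell import robot gives the robot as it stands.
- The arm moves only by the tool apply_moves, never from a script. Its argument "motion" is text: rows parted by semicolons, each of 7 numbers parted by spaces: the opening in per cent of the stroke, from 0 (shut) to 100 (fully open), then the shift along the tool's x, y, z in cm, then the turn, a rotation vector about the tool's x, y, z in rad. A call has 1 to 20 rows; each row shifts and turns the commanded pose from where the row before left it, along the tool's axes as they then stand; what a row does not reach is not made up. A row lasts 1/8 s, in which the tool goes at most 62.5 mm and 10.7 degrees, less where a joint would pass 70% of its speed; a pose out of reach is approached as far as the arm can. A call with a gripper value outside its range is refused whole. The fingers move at their own pace and stop on an object; "force" is the grip in N (left out, the last holds). Time passes only in rows, so rows that do not move let the fingers close. It gives the time, the measured TCP pose, the force, the opening and the grip force at its end, in the units of the state.
- robot.observe(): the state, without advancing time (a new reading comes with each control period).
- robot.read_camera(name): name is "scene" or "top"; returns a dict with "img" (400x640x3 uint8, red, green, blue), "fovy" (degrees; the focal length in pixels is half the picture's height over the tangent of half this angle, whatever the lens; pixels are square), "cx", "cy" (the principal point, pixels), "k1" (the pictures are not rectified: a ray, as slopes to the right and down, at radius r is drawn at 1 + k1 r^2 times it, then the intrinsics apply), "R" (3x3) and "t" (3): a world point X has camera coordinates R X + t. Camera axes: x right, y down, z forward; pixel columns grow to the right and rows downward; lengths in m; the calibration is good to about 2 mm. A picture is of the moment at which its call begins. There is no depth.
- robot.hand_in(): hands the job in; it is judged then, once.
Trained networks look in a picture, given as the dict that the camera call returned (one of the last four; its "shot" number tells which), for a name from the list of things; names that differ only in an ending like _2 or _b are one class to them, and where a whole thing is asked for, a point or a joint stands for the part that bears it (a point fixed in the world has none). Each returns a list of dicts, best first, with "score" (0 to 1); they miss things now and then, are a little off and sometimes report something else, mostly with a low value. They report only what shows in the picture. A call takes as long as a camera call.
- robot.search_frame(target, picture): "centre" ([x, y, z] in m, in world coordinates, good to about 4 mm: the middle of the surface that is visible of it).
- robot.trace(target, picture): "pixels" (400x640 bool, what is visible of it).
The state is a dict: "time": time; "qpos": joint angles; "qvel": joint speeds; "joint_efforts": joint torques, N m; "tool_pos": TCP position; "tool_rot": TCP orientation; "contact_force": force on the tool from outside, world axes, zero at the start; "torque": the same for the moment, N m; "opening": finger opening in m; "grip_force": force on a finger pad.
Only numpy, scipy, OpenCV 4.12 (cv2) and the standard library are available. Lean on these libraries where they do the work, as an engineer would, in place of code of your own. Each camera call takes 0.05 s, during which the arm holds its last target. There are 200 camera calls.

## Task

Take the slide rack by its two black grips, keep it upright, and hang its wire handle on the hook of the drying stand: bring it up from the front so that the hook passes through the handle, and push the raised middle of the handle down through the hook's sprung gate so that the gate snaps shut above it. Before letting go, tug the rack straight down with about 10 newtons for a second to be sure that it is held by the hook and not just lying on the gate; the slides are glass, so never push or pull on the hook with more than 20 newtons. Then let go, leave the rack hanging still and back away, without disturbing the bottle, the objective or the dish.

Things in the scene. Friction and masses are not known exactly. Their poses are not given: they have to be found in the camera images.
- rack: stainless slide rack standing upright: tub 54 (x) x 86 (y) mm with eight glass slides on edge, 29 mm high; above it a bail (handle) of 5 mm round wire in the plane x = 0, uprights at y = +-26 mm. Origin: centre of its underside; z up. The bail's top is a bar at z = 99 mm with a raised crown; the window under it is 44 mm wide, 67 mm high. Weight 1.1 to 1.8 N
- grip (a point): on the rack, at (0, 0, 90 mm) of its frame: where to put the TCP, fingers pointing down and closing along the rack's y, so that the hook fits under the palm. The pads take the two black rubber grips on the uprights, each 12 (x) x 8 (y) x 32 (z) mm, centred at y = +-26, z = 80 mm: 60 mm across
- crown (a point): on the rack, at (0, 0, 106 mm) of its frame: centre of the wire at the raised middle of the bail, the part that goes on the hook. The crown is flat for 8 mm and slopes down to the bar 7 mm lower at y = +-10 mm, so it centres itself on the hook
- stand: drying stand, bolted to the table: black post holder, 13 mm steel post 202 mm high, low grey drip tray in front and, in a black clamp, a rigid hook of 6 mm round bar that points along the stand's -x, in its plane y = 0. Origin: foot of the post; z up. The rack comes from the front (-x side), its y along the stand's y (either way round), so that the hook enters the bail, and is then lowered
- hook_seat (a point): bottom of the hook, at (-56, 0, 172 mm) of the stand's frame: where the centre of the crown wire lies when the rack hangs home. The hook is a U open at the top; inside it reaches from 4.5 mm in front of this point (-x, the tip) to 9.5 mm behind it (the shank). The tip flares forwards and tops out 25 mm above this point, as does the arm to the post
- gate (a joint): sprung gate (brass wire latch) across the hook's mouth, hinged at the shank 10 mm behind and 18 mm above hook_seat, its free end at the inside of the tip. 0 = shut; grows as it is pushed down into the hook (rad, to 1.4). The crown needs about 4 to 8 N to push it open, more than the rack weighs; about 3 mm above the seat the crown has passed and the gate springs shut above it
- gate_tip (a point): free end of the gate, 14 mm from its hinge
- immersion_oil: small brown bottle, 28 x 27 x 75 mm; origin at the centre of its underside. Leave alone
- objective_40x: white microscope objective standing on the table, 28 mm across, 45 mm high; origin at the centre of its underside. Leave alone
- dish_0: small red petri dish, 35 mm across, 12 mm high; origin at the centre of its underside. Leave alone

How it is judged:
By the outcome, as a careful person would: the job done as asked, in the order asked, and still so for the second after the job is handed in, with the robot touching nothing.
It also fails if it takes over 61 s, if anything falls off the work surface, if the arm or the gripper's body presses on something with over 40 N, if the wrist force passes 120 N, or if a joint passes its speed limit or range.

## Working session

There is one attempt and no reset: what is moved stays moved. The work goes in short steps, Python scripts to look and compute and a tool call to move; the robot and the scene stay as the last step left them, time stands still between calls to the robot, and variables do not carry over. Pictures are saved under pics/ and viewed, at most 10 in all, crops included, and the job is handed in when it is done.

Besides the shell and the picture viewer there is one more tool, called after "Request:" as a command line: name --argument value ..., lists and objects as JSON in quotes. apply_moves: Moves the arm, as the interface text tells. Its arguments: {"type":"object","properties":{"motion":{"type":"string"},"force":{"type":"number"}},"required":["motion"]}

```bash
mkdir -p pics
cat > h.py <<'E'
import numpy as np, cv2
from cell import robot
def K(p):
    f=200/np.tan(np.radians(p["fovy"])/2); return f
def proj(p,X):
    X=np.atleast_2d(X); c=X@np.array(p["R"]).T+np.array(p["t"]); s=c[:,:2]/c[:,2:]
    r2=(s**2).sum(1,keepdims=True); return s*(1+p["k1"]*r2)*K(p)+[p["cx"],p["cy"]]
def ray(p,uv):
    d=(np.atleast_2d(uv)-[p["cx"],p["cy"]])/K(p); s=d.copy()
    for _ in range(20): s=d/(1+p["k1"]*(s**2).sum(1,keepdims=True))
    R=np.array(p["R"]); D=np.c_[s,np.ones(len(s))]@R; return -R.T@np.array(p["t"]),D
def atz(p,uv,z):
    o,D=ray(p,uv); return o+D*((z-o[2])/D[:,2])[:,None]
def save(p,n,crop=None,s=1):
    im=cv2.cvtColor(p["img"],cv2.COLOR_RGB2BGR)
    if crop: a,b,c,d=crop; im=im[b:d,a:c]
    cv2.imwrite("pics/"+n+".png",cv2.resize(im,None,fx=s,fy=s,interpolation=cv2.INTER_CUBIC))
E
python3 - <<'E'
from h import *
np.set_printoptions(precision=4,suppress=True)
o=robot.observe();print({k:np.round(v,4) for k,v in o.items()})
for n in("scene","top"):
    p=robot.read_camera(n);save(p,n+"0");print(n,p["fovy"],p["k1"],-np.array(p["R"]).T@p["t"])
    for t in("rack","grip","crown","stand","hook_seat","gate","gate_tip","immersion_oil","objective_40x","dish_0"):
        r=robot.search_frame(t,p); print(t,[(np.round(d["centre"],3),round(d["score"],2)) for d in r[:2]])
E
```

```text
{'time': np.float64(0.0), 'qpos': array([-1.351 ,  0.3427,  1.525 , -0.    ,  1.2754, -0.146 ]), 'qvel': array([-0.0015,  0.001 , -0.0002, -0.0007, -0.0007,  0.0008]), 'joint_efforts': array([ -0.002 , -43.1251, -24.4222,   0.0716,   0.0558,  -0.0001]), 'tool_pos': array([ 0.1877, -0.4899,  0.2449]), 'tool_rot': array([-3.1401, -0.0002,  0.3658]), 'contact_force': array([0.501 , 0.1925, 0.1337]), 'torque': array([-0.0216,  0.0025, -0.0046]), 'grip_force': np.float64(0.0), 'opening': np.float64(0.0916)}
scene 48.70963443079617 -0.1177185832679989 [-0.2182 -0.9791  0.8889]
rack [(array([ 0.546, -0.31 ,  0.025]), 0.59)]
grip [(array([ 0.541, -0.313,  0.026]), 0.62)]
crown [(array([ 0.544, -0.314,  0.024]), 0.61)]
stand [(array([0.542, 0.191, 0.005]), 0.62)]
hook_seat [(array([0.544, 0.191, 0.   ]), 0.79)]
gate []
gate_tip []
immersion_oil [(array([ 0.46 , -0.535,  0.034]), 0.52)]
objective_40x []
dish_0 []
top 48.21288920448176 -0.09641457596296509 [ 0.3111 -0.0756  1.6768]
rack [(array([ 0.544, -0.302,  0.015]), 0.67)]
grip [(array([ 0.548, -0.304,  0.021]), 0.81)]
crown [(array([ 0.546, -0.304,  0.019]), 0.72)]
stand [(array([0.553, 0.184, 0.004]), 0.9)]
hook_seat [(array([0.554, 0.183, 0.007]), 0.71)]
gate []
gate_tip []
immersion_oil [(array([ 0.46 , -0.524,  0.044]), 0.59)]
objective_40x [(array([ 0.431, -0.18 ,  0.043]), 0.62)]
dish_0 []
```

View pics/scene0.png

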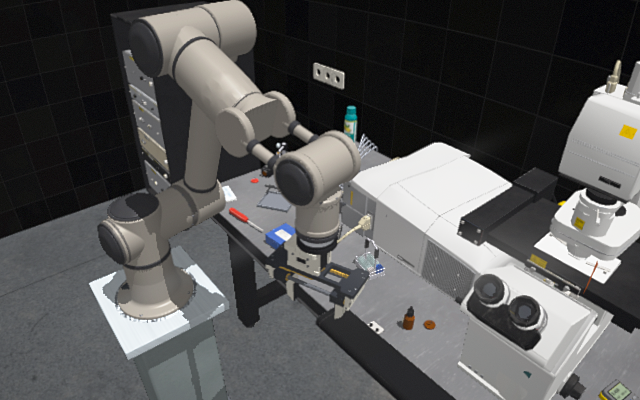

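View pics/top0.png

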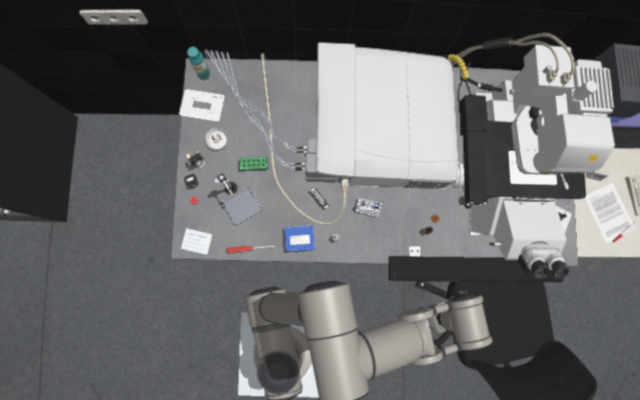

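The scene shows the arm, with the rack at about (370,263), the bottle at (409,318) and the stand behind the arm at (275,195). In the top view the rack is at (368,207), the stand tray at (240,205) with its post near (227,183), the objective at (335,238), the bottle at (426,231) and a red disc at (194,200). I'll zoom in next.

Run:
```python
from h import *
p=robot.read_camera("top");q=robot.read_camera("scene")
A=cv2.resize(p["img"][165:235,185:265],None,fx=5,fy=5,interpolation=cv2.INTER_CUBIC)
B=cv2.resize(p["img"][185:255,320:400],None,fx=5,fy=5,interpolation=cv2.INTER_CUBIC)
q2=q["img"]
C=cv2.resize(q2[150:210,230:310],None,fx=5,fy=5,interpolation=cv2.INTER_CUBIC)[:250]
D=cv2.resize(q2[235:285,330:410],None,fx=5,fy=5,interpolation=cv2.INTER_CUBIC)
im=np.vstack([np.hstack([A,B]),np.hstack([C,D])])[:600]
cv2.imwrite("pics/crops.png",im[:,:,::-1])
for t in("rack","stand"):
  for c in(p,q):
    r=robot.trace(t,c)
    if r:
      m=r[0]["pixels"];ys,xs=np.nonzero(m);print(t,r[0]["score"],xs.min(),xs.max(),ys.min(),ys.max(),m.sum(),cv2.minAreaRect(np.c_[xs,ys].astype(np.float32)))
```

```text
rack 0.66 356 384 240 279 519 ((371.0000305175781, 260.5000305175781), (36.06244659423828, 26.162948608398438), 45.0)
stand 0.64 216 261 173 225 1151 ((235.03372192382812, 195.3539276123047), (53.84789276123047, 32.11793518066406), 57.9946174621582)
stand 0.56 257 290 142 211 561 ((282.5500183105469, 177.8500213623047), (31.93899917602539, 68.9376449584961), 18.434946060180664)
```

View pics/crops.png

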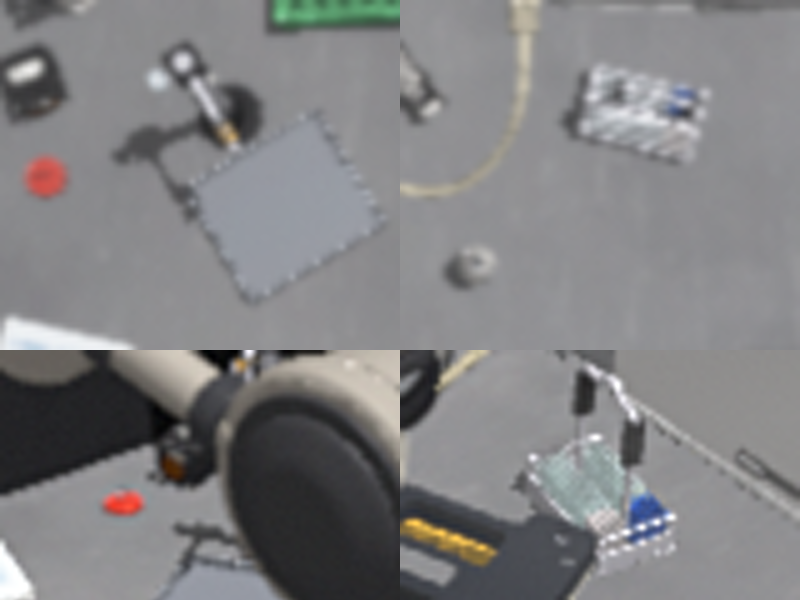

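Run:
```python
from h import *
np.set_printoptions(precision=4,suppress=True)
p=robot.read_camera("top");q=robot.read_camera("scene")
D=lambda x,y:(330+(x-400+.5)/5-.5,235+(y-350+.5)/5-.5)
g=atz(q,[D(583,392),D(633,440)],.08);print("grips",g,g.mean(0),np.linalg.norm(g[0]-g[1]))
B=lambda x,y:(320+(x-400+.5)/5-.5,185+(y+.5)/5-.5)
c=atz(p,[B(592,65),B(710,90),B(690,162),B(580,130)],.029);print("tub",c,c.mean(0))
A=lambda x,y:(185+(x+.5)/5-.5,165+(y+.5)/5-.5)
t=atz(p,[A(315,115),A(385,215),A(250,300),A(190,200)],.006);print("tray",t,t.mean(0))
print("posttop",atz(p,[A(183,63)],.202),"foot",atz(p,[A(235,110)],.005),"tip",atz(p,[A(236,143)],.195))
r=robot.trace("rack",p)
if r:
  m=r[0]["pixels"];ys,xs=np.nonzero(m);w=atz(p,np.c_[xs,ys],.025)[:,:2].astype(np.float32);print(r[0]["score"],m.sum(),cv2.minAreaRect(w*1000))
print([ (d["centre"],d["score"]) for d in robot.search_frame("rack",q)])
```

```text
grips [[ 0.5545 -0.2778  0.08  ]
 [ 0.5456 -0.328   0.08  ]] [ 0.5501 -0.3029  0.08  ] 0.05096442833904409
tub [[ 0.5809 -0.264   0.029 ]
 [ 0.5644 -0.353   0.029 ]
 [ 0.5097 -0.3382  0.029 ]
 [ 0.5316 -0.2555  0.029 ]] [ 0.5467 -0.3027  0.029 ]
tray [[0.6115 0.1533 0.006 ]
 [0.5364 0.097  0.006 ]
 [0.4694 0.1956 0.006 ]
 [0.5438 0.2448 0.006 ]] [0.5403 0.1727 0.006 ]
posttop [[0.6094 0.2172 0.202 ]] foot [[0.6139 0.2146 0.005 ]] tip [[0.557  0.1797 0.195 ]]
0.52 344 ((546.2894287109375, -302.04510498046875), (90.35408020019531, 56.01186752319336), 78.9280014038086)
[([0.5451, -0.3087, 0.0285], 0.89)]
```

Request:
apply_moves --motion "100 4 -0.5 0 0 0 0;100 4 -0.5 0 0 0 0;100 4 -0.5 0 0 0 0;100 4 -0.5 0 0 0 0;100 4 -0.5 0 0 0 0;100 4 -0.5 0 0 0 0;100 4 -0.5 0 0 0 0;100 4 -0.5 0 0 0 0;100 4 -0.5 0 0 0 0;100 4.3 -0.1 0 0 0 0;100 0 0 0 0 0 0.14;100 0 0 0 0 0 0.14;100 0 0 0 0 0 0.14;100 0 0 0 0 0 0.133;100 0 0 0 0 0 0;100 0 0 0 0 0 0" --force 30

```text
time: 3.6
tool_pos: [0.5477, -0.3032, 0.2455]
tool_rot: [3.142, 0.0, -0.185]
contact_force: [-0.5, -0.5, 0.3]
opening: 0.0919
grip_force: 0.0
```

Run:
```python
from h import *
np.set_printoptions(precision=4,suppress=True)
p=robot.read_camera("top");q=robot.read_camera("scene")
for t in("stand","hook_seat"):
  for c in (p,q): print(t,[(np.round(d["centre"],3),round(d["score"],2)) for d in robot.search_frame(t,c)[:2]])
A=cv2.resize(q["img"][125:225,225:305],None,fx=6,fy=6,interpolation=cv2.INTER_CUBIC)
B=cv2.resize(q["img"][205:265,340:400],None,fx=5,fy=5,interpolation=cv2.INTER_CUBIC)
C=cv2.resize(p["img"][165:225,310:370],None,fx=5,fy=5,interpolation=cv2.INTER_CUBIC)
cv2.imwrite("pics/c2.png",np.hstack([A,np.vstack([B,C])])[:,:,::-1])
# plug triangulation
o1,d1=ray(p,[(346,183)]);o2,d2=ray(q,[(366,218)])
s=np.linalg.lstsq(np.c_[d1[0],-d2[0]],o2-o1,rcond=None)[0];print(o1+s[0]*d1[0],o2+s[1]*d2[0])
```

```text
stand [(array([0.556, 0.185, 0.004]), 0.66)]
stand [(array([0.568, 0.198, 0.009]), 0.74)]
hook_seat [(array([0.553, 0.182, 0.008]), 0.71)]
hook_seat [(array([ 0.569,  0.197, -0.001]), 0.91)]
[ 0.6201 -0.2115  0.1062] [ 0.618  -0.2097  0.1056]
```

View pics/c2.png

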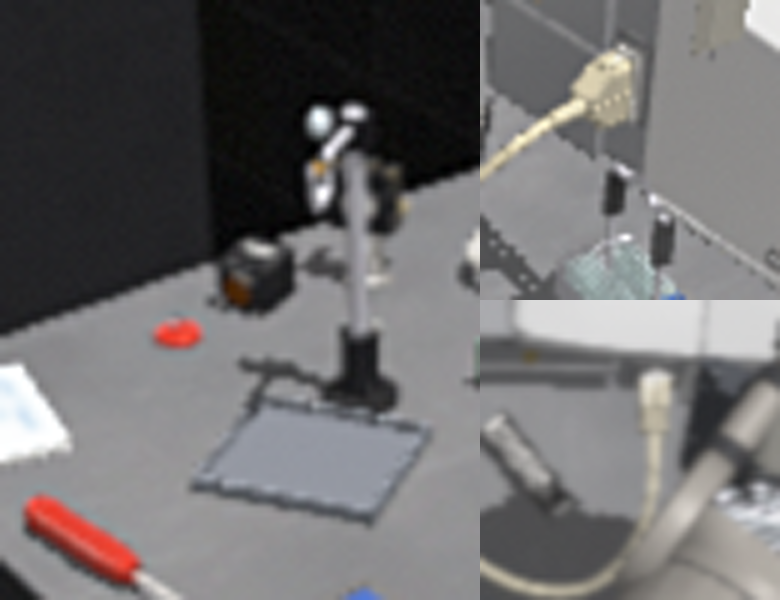

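```bash
cat > st.py <<'E'
from h import *
np.set_printoptions(precision=4,suppress=True)
p=robot.read_camera("top");q=robot.read_camera("scene")
S=lambda x,y:(225+(x+.5)/6-.5,125+(y+.5)/6-.5)
A=lambda x,y:(185+(x+.5)/5-.5,165+(y+.5)/5-.5)
t=atz(q,[S(260,402),S(432,428),S(372,522),S(193,487)],.006);print("tray",t,t.mean(0))
for z,y in((.1,250),(.15,190)): pass
# post axis line in scene: intersect post pixels with vertical line hypothesis: plane constraint
def tri(a,b):
    o1,d1=ray(p,[a]);o2,d2=ray(q,[b]);s=np.linalg.lstsq(np.c_[d1[0],-d2[0]],o2-o1,rcond=None)[0]
    return o1+s[0]*d1[0],o2+s[1]*d2[0]
print("clamp/post top",tri(A(183,63),S(353,108)))
print("gold",tri(A(230,132),S(318,167)))
print("tip?",tri(A(236,143),S(318,175)))
print("ball",tri(A(158,78),S(318,120)))
for X0 in((.611,.216),):
  for yaw in(34.7,):
    c,s=np.cos(np.radians(yaw)),np.sin(np.radians(yaw));R=np.array([[c,-s,0],[s,c,0],[0,0,1]])
    P=np.array([[0,0,.202],[0,0,.1],[0,0,.01],[-.056,0,.1665],[-.0635,0,.195],[-.02,0,.194]])@R.T+[*X0,0]
    u=proj(q,P);print("scene crop",(u+.5-[225,125])*6-.5)
    u=proj(p,P);print("top crop",(u+.5-[185,165])*5-.5)
E
python3 st.py
```

```text
tray [[0.5539 0.2474 0.006 ]
 [0.6212 0.1546 0.006 ]
 [0.5298 0.0927 0.006 ]
 [0.4668 0.1905 0.006 ]] [0.5429 0.1713 0.006 ]
clamp/post top (array([0.6084, 0.2162, 0.2069]), array([0.6105, 0.2148, 0.2071]))
gold (array([0.5646, 0.1844, 0.1938]), array([0.5636, 0.185 , 0.1938]))
tip? (array([0.5575, 0.1802, 0.1921]), array([0.5593, 0.179 , 0.1922]))
ball (array([0.6001, 0.235 , 0.1948]), array([0.599 , 0.2357, 0.1948]))
scene crop [[352.7888 114.8297]
 [357.4734 264.0314]
 [361.4685 387.9251]
 [322.4101 208.3423]
 [316.2498 170.4779]
 [341.8126 140.7755]]
top crop [[184.8841  60.7326]
 [211.1828  89.7676]
 [231.8166 112.5315]
 [236.9758 138.3671]
 [235.9329 140.3575]
 [202.4594  87.445 ]]
```

Request:
apply_moves --motion "100 0 0 4 0 0 0;100 0 0 4 0 0 0;100 0 0 3 0 0 0;100 0 0 2 0 0 0;100 0 0 0 0 0 0;100 0 0 0 0 0 0"

```text
time: 4.75
tool_pos: [0.5482, -0.3035, 0.1166]
tool_rot: [3.141, -0.002, -0.187]
contact_force: [0.6, -0.2, 0.3]
opening: 0.0919
grip_force: 0.0
```

Request:
apply_moves --motion "100 0 0 1.3 0 0 0;100 0 0 1.3 0 0 0;100 0 0 0 0 0 0;60 0 0 0 0 0 0;60 0 0 0 0 0 0;60 0 0 0 0 0 0;60 0 0 0 0 0 0;60 0 0 0 0 0 0;60 0 0 0 0 0 0" --force 30

```text
time: 5.88
tool_pos: [0.5479, -0.3035, 0.0899]
tool_rot: [3.141, -0.001, -0.187]
contact_force: [0.4, -1.0, 2.4]
opening: 0.06
grip_force: 30.0
```

Run:
```python
from h import *
q=robot.read_camera("scene");save(q,"g1",(320,205,420,305),6)
print(proj(q,[.548,-.303,.106]))
```

```text
[[371.36603562 240.98940484]]
```

View pics/g1.png

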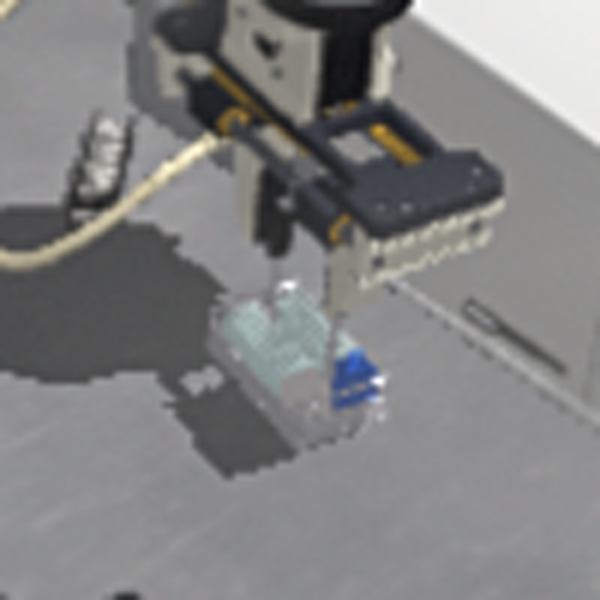

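Request:
apply_moves --motion "50 0 0 -1 0 0 0;50 0 0 -3 0 0 0;50 0 0 -4 0 0 0;50 0 0 -2.5 0 0 0;50 -0.5 -1.5 0 0 0 0;50 -1 -3 0 0 0 0;50 -1.3 -4.3 0 0 0 0;50 -1.3 -4.3 0 0 0 0;50 -1.3 -4.3 0 0 0 0;50 -1.3 -4.3 0 0 0 0;50 -1.3 -4.3 0 0 0 0;50 -1.3 -4.3 0 0 0 0;50 -1.3 -4.3 0 0 0 0;50 -1.3 -4.3 0 0 0 0;50 -1 -2.5 0 0 0 0;50 -0.3 -1.2 0 0 0 0;50 0 0 0 0 0 0" --force 40

```text
time: 8.05
tool_pos: [0.4966, 0.1404, 0.1937]
tool_rot: [3.141, 0.001, -0.186]
contact_force: [0.5, -0.6, -2.1]
opening: 0.0597
grip_force: 40.0
```

Request:
apply_moves --motion "50 0 0 0 0 0 -0.08;50 0 0 0 0 0 -0.13;50 0 0 0 0 0 -0.13;50 0 0 0 0 0 -0.13;50 0 0 0 0 0 -0.13;50 0 0 0 0 0 -0.12;50 0 0 0 0 0 -0.06;50 0 0 0 0 0 0;50 0 0 0 0 0 0;50 0 0 0 0 0 0"

```text
time: 9.3
tool_pos: [0.4973, 0.1397, 0.1944]
tool_rot: [3.142, 0.0, 0.592]
contact_force: [-0.2, -0.2, -1.4]
opening: 0.0598
grip_force: 40.0
```

Run:
```python
from h import *
np.set_printoptions(precision=4,suppress=True)
o=robot.observe();print(o["time"],o["tool_pos"],o["tool_rot"],o["contact_force"],o["torque"])
p=robot.read_camera("top");q=robot.read_camera("scene")
A=cv2.resize(q["img"][125:225,205:305],None,fx=5,fy=5,interpolation=cv2.INTER_CUBIC)
B=cv2.resize(p["img"][165:235,205:265],None,fx=5,fy=5,interpolation=cv2.INTER_CUBIC)
B=np.vstack([B,np.zeros((150,300,3),np.uint8)])
cv2.imwrite("pics/c3.png",np.hstack([A,B])[:,:,::-1])
x=np.array(o["tool_pos"]);print("crown pred crop",(proj(q,x+[0,0,.016])-[205,125])*5)
```

```text
9.3 [0.4973 0.1397 0.1944] [3.1415 0.0002 0.5917] [-0.2003 -0.1542 -1.3915] [-0.0392  0.0455 -0.0071]
crown pred crop [[319.5401 165.912 ]]
```

View pics/c3.png

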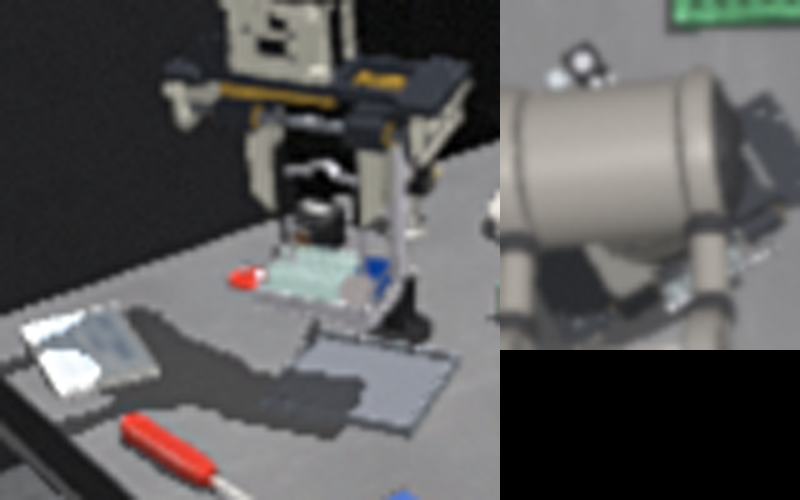

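Request:
apply_moves --motion "50 0.6 0 0 0 0 0;50 1 0 0 0 0 0;50 1 0 0 0 0 0;50 1 0 0 0 0 0;50 1 0 0 0 0 0;50 1 0 0 0 0 0;50 1 0 0 0 0 0;50 1 0 0 0 0 0;50 0.6 0 0 0 0 0;50 0 0 0 0 0 0;50 0 0 0 0 0 0"

```text
time: 10.78
tool_pos: [0.5651, 0.1857, 0.1944]
tool_rot: [-3.142, 0.0, 0.593]
contact_force: [0.1, 0.4, -1.5]
opening: 0.0598
grip_force: 40.0
```

Run:
```python
from h import *
np.set_printoptions(precision=4,suppress=True)
o=robot.observe();print(o["time"],o["tool_pos"],o["tool_rot"],o["contact_force"],o["torque"])
p=robot.read_camera("top");q=robot.read_camera("scene")
A=cv2.resize(q["img"][115:185,230:310],None,fx=8,fy=8,interpolation=cv2.INTER_CUBIC)
cv2.imwrite("pics/c4.png",A[:,:,::-1])
x=np.array(o["tool_pos"]);print("crown,seat pred crop",(proj(q,[x+[0,0,.016],[.5646,.1847,.172]])+.5-[230,115])*8)
```

```text
10.775 [0.5651 0.1857 0.1944] [-3.1416  0.0004  0.5928] [ 0.0657  0.3553 -1.4797] [ 0.0522  0.005  -0.0352]
crown,seat pred crop [[385.2828 267.6306]
 [388.6977 347.146 ]]
```

View pics/c4.png

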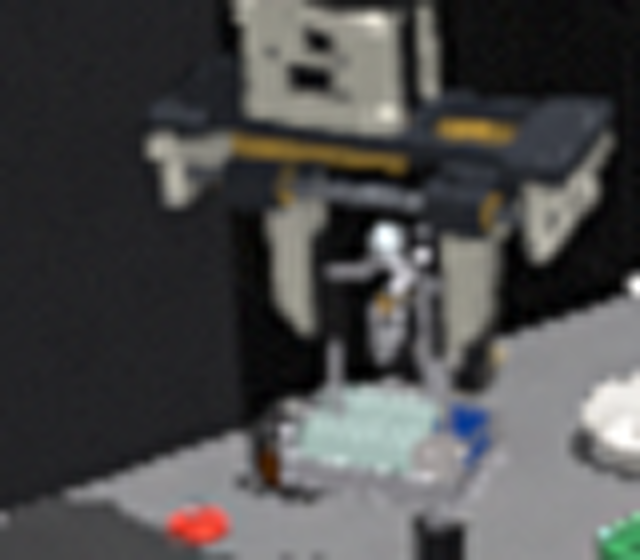

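Request:
apply_moves --motion "50 0 0 0.6 0 0 0;50 0 0 0.7 0 0 0;50 0 0 0.2 0 0 0;50 0 0 0.2 0 0 0;50 0 0 0.1 0 0 0;50 0 0 0 0 0 0"

```text
time: 11.62
tool_pos: [0.5654, 0.1858, 0.177]
tool_rot: [3.141, -0.001, 0.593]
contact_force: [-2.0, -1.3, 2.6]
opening: 0.06
grip_force: 40.0
```

Request:
apply_moves --motion "50 0 0 0.1 0 0 0;50 0 0 0.1 0 0 0;50 0 0 0.1 0 0 0;50 0 0 0.1 0 0 0"

```text
time: 12.12
tool_pos: [0.5657, 0.186, 0.1728]
tool_rot: [3.141, -0.001, 0.593]
contact_force: [-0.8, 0.7, 4.9]
opening: 0.0596
grip_force: 40.0
```

Request:
apply_moves --motion "50 0 0 0.15 0 0 0;50 0 0 0.15 0 0 0;50 0 0 0.15 0 0 0;50 0 0 0.1 0 0 0"

```text
time: 12.62
tool_pos: [0.5652, 0.1857, 0.1669]
tool_rot: [3.141, 0.0, 0.593]
contact_force: [-1.9, -1.5, 3.5]
opening: 0.0595
grip_force: 40.0
```

Request:
apply_moves --motion "50 0 0 0.1 0 0 0;50 0 0 0.1 0 0 0;50 0 0 0.1 0 0 0;50 0 0 0.1 0 0 0"

```text
time: 13.12
tool_pos: [0.5653, 0.1857, 0.1628]
tool_rot: [3.142, 0.0, 0.593]
contact_force: [-2.3, -0.7, 3.7]
opening: 0.0596
grip_force: 40.0
```

Request:
apply_moves --motion "50 0 0 0.1 0 0 0;50 0 0 0.1 0 0 0"

```text
time: 13.38
tool_pos: [0.565, 0.1856, 0.1605]
tool_rot: [-3.141, 0.001, 0.593]
contact_force: [-2.1, -2.3, 0.7]
opening: 0.0595
grip_force: 40.0
```

Request:
apply_moves --motion "50 0 0 0.1 0 0 0;50 0 0 0.1 0 0 0"

```text
time: 13.62
tool_pos: [0.5654, 0.1859, 0.1584]
tool_rot: [-3.141, -0.0, 0.593]
contact_force: [0.3, 0.4, -1.8]
opening: 0.0592
grip_force: 40.0
```

Request:
apply_moves --motion "50 0 0 0.1 0 0 0;50 0 0 0.1 0 0 0"

```text
time: 13.88
tool_pos: [0.5656, 0.1859, 0.157]
tool_rot: [3.141, -0.001, 0.593]
contact_force: [0.1, -0.8, 0.3]
opening: 0.0598
grip_force: 40.0
```

Request:
apply_moves --motion "50 0 0 0.05 0 0 0;50 0 0 0 0 0 0"

```text
time: 14.12
tool_pos: [0.5655, 0.1858, 0.1568]
tool_rot: [3.141, -0.001, 0.593]
contact_force: [-0.7, 0.7, 1.1]
opening: 0.0597
grip_force: 40.0
```

Request:
apply_moves --motion "50 0 0 0.05 0 0 0;50 0 0 0 0 0 0"

```text
time: 14.38
tool_pos: [0.5656, 0.1858, 0.1565]
tool_rot: [3.141, -0.001, 0.593]
contact_force: [-0.5, -0.3, 5.4]
opening: 0.0598
grip_force: 40.0
```

Request:
apply_moves --motion "50 0 0 0.04 0 0 0;50 0 0 0 0 0 0;50 0 0 0 0 0 0"

```text
time: 14.75
tool_pos: [0.5656, 0.1859, 0.1564]
tool_rot: [3.141, -0.001, 0.593]
contact_force: [-1.5, -0.0, 7.0]
opening: 0.0596
grip_force: 40.0
```

Request:
apply_moves --motion "50 0 0 0.03 0 0 0;50 0 0 0 0 0 0;50 0 0 0 0 0 0"

```text
time: 15.12
tool_pos: [0.5657, 0.1859, 0.1564]
tool_rot: [3.141, -0.002, 0.593]
contact_force: [-1.6, 0.7, 6.8]
opening: 0.0593
grip_force: 40.0
```

Request:
apply_moves --motion "50 0 0 0.03 0 0 0;50 0 0 0 0 0 0"

```text
time: 15.38
tool_pos: [0.5657, 0.1859, 0.1563]
tool_rot: [3.141, -0.002, 0.593]
contact_force: [-2.0, -0.2, 8.6]
opening: 0.0598
grip_force: 40.0
```

Run:
```python
from h import *
for i in range(4):
  q=robot.read_camera("scene");o=robot.observe();print(o["contact_force"],o["tool_pos"][2])
```

```text
[-1.65893073  0.06065595  9.54108605] 0.15629735137949352
[-2.27981527 -1.03366441  9.76979401] 0.15626902511049906
[-2.57895744  0.32837327  8.81797768] 0.15630027399760724
[-2.03348583  0.1616268   8.95141948] 0.1562575832570283
```

Request:
apply_moves --motion "50 0 0 0.01 0 0 0;50 0 0 0 0 0 0;50 0 0 0 0 0 0;50 0 0 0 0 0 0;50 0 0 0 0 0 0;50 0 0 0 0 0 0;50 0 0 0 0 0 0;50 0 0 0 0 0 0;50 0 0 0 0 0 0;50 0 0 0 0 0 0"

```text
time: 16.82
tool_pos: [0.5658, 0.1859, 0.1563]
tool_rot: [3.141, -0.002, 0.593]
contact_force: [-2.4, -0.3, 9.6]
opening: 0.0599
grip_force: 40.0
```

Request:
apply_moves --motion "50 0 0 -0.1 0 0 0;50 0 0 -0.08 0 0 0;50 0 0 0 0 0 0;50 0 0 0 0 0 0"

```text
time: 17.32
tool_pos: [0.5652, 0.1857, 0.1564]
tool_rot: [-3.142, 0.001, 0.593]
contact_force: [0.8, -0.3, 1.3]
opening: 0.0593
grip_force: 40.0
```

Run:
```python
from h import *
q=robot.read_camera("scene");o=robot.observe();print(o["contact_force"],o["tool_pos"])
A=cv2.resize(q["img"][115:185,230:310],None,fx=8,fy=8,interpolation=cv2.INTER_CUBIC)
cv2.imwrite("pics/c5.png",A[:,:,::-1])
```

```text
[-0.67326884  0.7005651   1.75134109] [0.56519091 0.18568104 0.15642497]
```

View pics/c5.png

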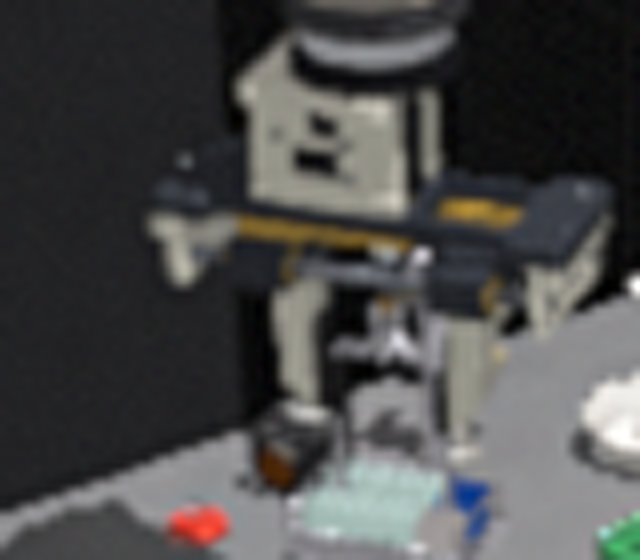

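The crown sits in the hook at about (390,340), with the gold gate shut above it at (385,303). I'll release now.

Request:
apply_moves --motion "64 0 0 -0.03 0 0 0;66 0 0 0 0 0 0;68 0 0 0 0 0 0;72 0 0 0 0 0 0;80 0 0 0 0 0 0;90 0 0 0 0 0 0;100 0 0 0 0 0 0;100 0 0 0 0 0 0;100 0 0 0 0 0 0" --force 5

```text
time: 18.5
tool_pos: [0.5653, 0.1858, 0.157]
tool_rot: [3.141, 0.0, 0.593]
contact_force: [-0.2, 0.9, -0.2]
opening: 0.0917
grip_force: 0.0
```

Request:
apply_moves --motion "100 0 0 -0.5 0 0 0;100 0 0 -1 0 0 0;100 0 0 -2 0 0 0;100 0 0 -2 0 0 0;100 0 0 -3 0 0 0;100 0 0 -3 0 0 0;100 -2 0 -1 0 0 0;100 -3 0 0 0 0 0;100 -3 0 0 0 0 0;100 -3 0 0 0 0 0;100 -2 0 0 0 0 0;100 0 0 0 0 0 0;100 0 0 0 0 0 0;100 0 0 0 0 0 0;100 0 0 0 0 0 0;100 0 0 0 0 0 0;100 0 0 0 0 0 0;100 0 0 0 0 0 0;100 0 0 0 0 0 0;100 0 0 0 0 0 0"

```text
time: 21.0
tool_pos: [0.4575, 0.1131, 0.282]
tool_rot: [3.141, -0.0, 0.593]
contact_force: [-0.4, 0.1, 0.9]
opening: 0.0919
grip_force: 0.0
```

Run:
```python
from h import *
a=robot.read_camera("scene")
for i in range(8): q=robot.read_camera("scene")
d=np.abs(a["img"].astype(int)-q["img"]).max(2)[125:215,225:310];print("moving px",(d>25).sum())
A=cv2.resize(q["img"][115:215,225:325],None,fx=6,fy=6,interpolation=cv2.INTER_CUBIC)
cv2.imwrite("pics/c6.png",A[:,:,::-1]);print(robot.observe()["contact_force"],robot.observe()["time"])
```

```text
moving px 0
[ 0.94445058 -0.43062356  0.44950957] 21.45
```

View pics/c6.png

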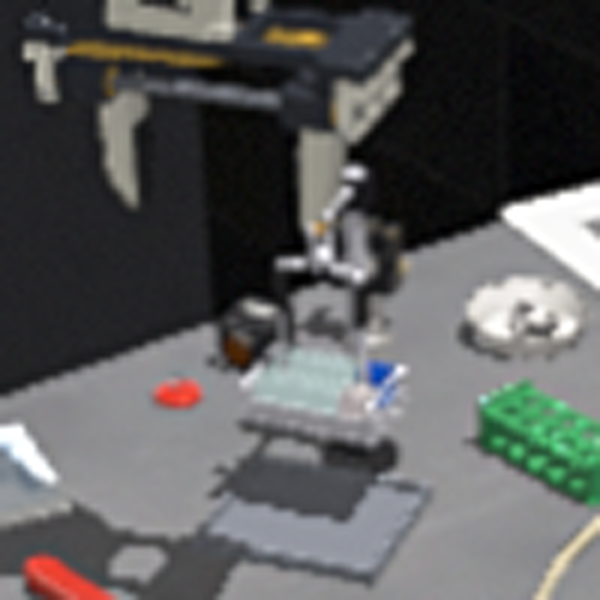

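The rack hangs level from the hook at about (320,255), with the gold gate above it at (318,228). Nothing in view is moving and the gripper is clear.

Request:
apply_moves --motion "100 -2 0 0 0 0 0;100 -2 0 0 0 0 0;100 0 0 0 0 0 0;100 0 0 0 0 0 0;100 0 0 0 0 0 0;100 0 0 0 0 0 0;100 0 0 0 0 0 0;100 0 0 0 0 0 0;100 0 0 0 0 0 0;100 0 0 0 0 0 0;100 0 0 0 0 0 0;100 0 0 0 0 0 0"

```text
time: 22.95
tool_pos: [0.4243, 0.0908, 0.282]
tool_rot: [3.141, 0.0, 0.593]
contact_force: [0.4, 0.6, -0.2]
opening: 0.0922
grip_force: 0.0
```

```bash
python3 -c "
from cell import robot
print(robot.hand_in())"
```

```text
the job is handed in; nothing more can be done
None
```

The rack hangs still on the hook with the gate shut above the crown. It held a downward tug of about 9.5 N for over a second. I then let go, backed the arm clear without going near the bottle, objective or dish, and handed the job in at about 23 s.

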